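Put the engraver's hand seals on their stands

TASK

Put each of the four brass hand seals on the wooden stand whose recess matches the shape and size of its head, set down gently rather than dropped, upright and flat on the recess floor. The cross seal is still keyed into the steel engraving block: draw it straight up out of it so that the block stays where it is. Do not disturb the ink bottle.

Things in the scene. Friction and masses are not known exactly. Their poses are not given: they have to be found in the camera images.
- seal_large_round: Hand seal with a round head 54 mm in diameter, standing on the bench, about 0.22 kg. Brass head 10 mm thick, wooden handle upright on its centre: stem 13 mm thick, round knob 22 mm in diameter from 33 to 57 mm above the underside. Origin: centre of the underside, z up.
- seal_small_round: Hand seal with a round head 34 mm in diameter, standing on the bench, about 0.10 kg. Brass head 10 mm thick, wooden handle upright on its centre: stem 13 mm thick, round knob 22 mm in diameter from 33 to 57 mm above the underside. Origin: centre of the underside, z up.
- seal_square: Hand seal with a square head 44 x 44 mm (sides along its x and y), standing on the bench, about 0.18 kg. Brass head 10 mm thick, wooden handle upright on its centre: stem 13 mm thick, round knob 22 mm in diameter from 33 to 57 mm above the underside. Origin: centre of the underside, z up.
- seal_cross: Hand seal with an equal-armed cross head, 54 mm across, arms 18 mm wide along its x and y, about 0.17 kg. Starts keyed into the engraving block's well; leaves it only straight up (12 mm of lift). Brass head 10 mm thick, wooden handle upright on its centre: stem 13 mm thick, round knob 22 mm in diameter from 33 to 57 mm above the underside. Origin: centre of the underside, z up.
- block: Loose dark steel engraving block, 84 x 84 x 18 mm, 1.5 kg, on the bench, with a cross-shaped well in its top, 12 mm deep (floor 6 mm above the bench), 2 mm wider on every side than the cross head. Origin at the centre of its underside; x and y along its sides, z up.
- stand_large_round: Stand of the large round seal. Wooden stand fixed to the bench, 90 x 90 x 10 mm, with a dark leather-floored recess in the middle, 5 mm deep (floor 5 mm above the bench). Origin at the centre of the stand's underside, on the recess's axis; x and y along its sides, z up. Recess: round, 68 mm in diameter.
- stand_small_round: Stand of the small round seal. Wooden stand fixed to the bench, 90 x 90 x 10 mm, with a dark leather-floored recess in the middle, 5 mm deep (floor 5 mm above the bench). Origin at the centre of the stand's underside, on the recess's axis; x and y along its sides, z up. Recess: round, 48 mm in diameter.
- stand_square: Stand of the square seal. Wooden stand fixed to the bench, 90 x 90 x 10 mm, with a dark leather-floored recess in the middle, 5 mm deep (floor 5 mm above the bench). Origin at the centre of the stand's underside, on the recess's axis; x and y along its sides, z up. Recess: square, 58 x 58 mm, sides along the stand's x and y.
- stand_cross: Stand of the cross seal. Wooden stand fixed to the bench, 90 x 90 x 10 mm, with a dark leather-floored recess in the middle, 5 mm deep (floor 5 mm above the bench). Origin at the centre of the stand's underside, on the recess's axis; x and y along its sides, z up. Recess: cross, 68 mm across, arms 32 mm wide along the stand's x and y.
- ink_bottle: Dark blue ink bottle with black cap, 56 mm in diameter and 60 mm tall, standing to the robot's right of the work. Bystander. Origin at the centre of its underside.
Things that resemble listed ones, but are neither listed nor needed, are in the scene too. What is shaped like the seal_large_round but green or orange is not meant. What is shaped like the seal_cross but pink is not meant.

How it is judged:
At the end, for the whole second after the job is handed in: Each seal stands upright (within 0.06 rad), at rest, on the recess floor of its own stand (underside 3 to 7.5 mm above the stand's underside, axis within 12 mm of the stand's axis); the engraving block is within 15 mm and the ink bottle within 20 mm of where they started (horizontal distance between seal_large_round and stand_large_round below 0.012 m and z of seal_large_round in the frame of stand_large_round between 0.003 and 0.0075 m and angle between each of seal_large_round, seal_small_round, seal_square, seal_cross's own z axis and vertical below 0.06 rad and linear speed of each of seal_large_round, seal_small_round, seal_square, seal_cross below 0.02 m/s and horizontal distance between seal_small_round and stand_small_round below 0.012 m and z of seal_small_round in the frame of stand_small_round between 0.003 and 0.0075 m and horizontal distance between seal_square and stand_square below 0.012 m and z of seal_square in the frame of stand_square between 0.003 and 0.0075 m and horizontal distance between seal_cross and stand_cross below 0.012 m and z of seal_cross in the frame of stand_cross between 0.003 and 0.0075 m and distance of block from where it was at the start of the episode below 0.015 m and distance of ink_bottle from where it was at the start of the episode below 0.02 m); the robot touches nothing.
It fails at once if a seal is dropped onto its stand: faster than 0.6 m/s within the last 10 mm above the recess floor (a fall of about 20 mm or more) ((horizontal distance between seal_large_round and stand_large_round below 0.03 m and z of seal_large_round in the frame of stand_large_round below 0.015 m and linear speed of seal_large_round above 0.6 m/s) or (horizontal distance between seal_small_round and stand_small_round below 0.03 m and z of seal_small_round in the frame of stand_small_round below 0.015 m and linear speed of seal_small_round above 0.6 m/s) or (horizontal distance between seal_square and stand_square below 0.03 m and z of seal_square in the frame of stand_square below 0.015 m and linear speed of seal_square above 0.6 m/s) or (horizontal distance between seal_cross and stand_cross below 0.03 m and z of seal_cross in the frame of stand_cross below 0.015 m and linear speed of seal_cross above 0.6 m/s)).
It fails at once if the engraving block is dragged more than 15 mm (distance of block from where it was at the start of the episode above 0.015 m).
It fails at once if the ink bottle is pushed more than 20 mm (distance of ink_bottle from where it was at the start of the episode above 0.02 m).
It also fails if it takes over 99 s, if anything falls off the work surface, if the arm or the gripper's body presses on something with over 40 N, if the wrist force passes 120 N, or if a joint passes its speed limit or range.

ROBOT

A 6-joint arm with a two-finger parallel gripper is mounted at the origin on the work surface. World frame = base frame: x ahead of the robot, y to its left, z up, the work surface at z = 0. Lengths are in m, angles in rad, forces in N, time in s.
With the tool pointing down it reaches from about 0.35 to 0.975 m from the base axis. Payload 7.1 kg.
Tool frame: the origin (TCP) lies midway between the tips of the shut fingers; the grasp point (between the pads) lies 19 mm behind it; z points along the fingers, x is the direction in which the jaws open and shut, and the axes are right-handed (so a half turn about z gives the same grasp; the last joint's range is limited). The gripper opens to 88 mm and grips with 3 to 60 N. Pads are 20 mm wide; open, the fingers measure 115 mm over their backs; the gripper's body (75 mm by 178 mm) begins 61 mm behind the grasp point.
Start: joints at [1.13, 0.423, 1.63, -0, 1.089, -0.019], TCP at [0.256, 0.57, 0.185] pointing down, gripper open.
Joint ranges: [-3, 3], [-0.9, 2.11], [0.09, 2.58], [-1.31, 4.45], [0.11, 2.69], [-2.54, 2.54]. Speed limits (rad/s): [2.39, 2.39, 3.01, 3.14, 3.14, 3.14].

INTERFACE

Orientations are given as a unit quaternion [w, x, y, z].
In Python, from station import move_pose, movel, movej, command_gripper, wait, inverse_kinematics, read_camera, camera_info, MotionError, job_done, get_time, get_joint_pos, get_qvel, get_effort, get_tcp_pos, get_ee_rot, get_ft_force, get_ft_torque, get_grip_width gives the robot as it stands. Calls block until the motion is done:
- move_pose(position, orientation): joint-space move of the TCP to a pose.
- movel(position, frame=None, v=0.15, until_force=None): straight line of the TCP; frame=None keeps the orientation; v is the mean speed in m/s. With until_force (N) it stops when the force on the tool has changed by that much, and returns True; else False.
- movej(angles): joint-space move.
- command_gripper(opening): opening from 0.0 (shut) to 1.0 (fully open); the grip force is fixed at half the most; returns when the fingers have stopped.
- wait(seconds).
- inverse_kinematics(position, orientation): joint angles nearest the present ones, or None.
- read_camera(name): name is "scene" or "top" or "wrist"; returns the picture (384x512x3 uint8, red, green, blue); there is no depth.
- camera_info(name): a dict with "intrinsics" (3x3 intrinsics, pixels), "dist" ([k1, k2, p1, p2, k3] as OpenCV has them; the pictures are not rectified), "T" (4x4, takes a point from camera to world coordinates); the wrist camera has in their place "tool_from_camera" (4x4, takes a point from camera to tool coordinates, whose origin is the TCP and whose axes are the tool frame's). Camera axes: x right, y up, looking along -z (the intrinsics and any distortion apply to the point x, -y, -z); pixel columns grow to the right and rows downward; lengths in m; the calibration is good to about 2 mm. A picture is of the moment at which its call begins: read the wrist's pose just before it. camera_info takes no time and is no camera call.
A pose or a line that the arm cannot do raises MotionError and nothing moves.
- job_done(): hands the job in, once; it reports no verdict.
Readings, each from a call of its own:
- get_time(): time.
- get_joint_pos(): joint angles.
- get_qvel(): joint speeds.
- get_effort(): joint torques, N m.
- get_tcp_pos(): TCP position.
- get_ee_rot(): TCP orientation.
- get_ft_force(): force on the tool from outside, world axes, zero at the start.
- get_ft_torque(): the same for the moment, N m.
- get_grip_width(): opening from 0.0 (shut) to 1.0 (fully open).
Only numpy, scipy, OpenCV 4.12 (cv2) and the standard library are available. Lean on these libraries where they do the work, as an engineer would, in place of code of your own. Each camera call takes 0.05 s, during which the arm holds its last target. There are 200 camera calls.

## Working session

There is one attempt and no reset: what is moved stays moved. The work goes in short steps, each a Python script; the robot and the scene stay as the last script left them, time stands still between calls to the robot, and variables do not carry over. Pictures are saved under pics/ and viewed, about 12 in all and at most 16, crops included, and the job is handed in when it is done.

```bash
mkdir -p pics; python3 - <<'E'
from station import *
import cv2, numpy as np
for n in ["top","scene"]:
    im=read_camera(n); cv2.imwrite(f"pics/{n}0.png",cv2.resize(im[:,:,::-1],(800,600),interpolation=cv2.INTER_CUBIC)); cv2.imwrite(f"{n}_raw.png",im[:,:,::-1])
    c=camera_info(n); print(n,np.round(c["intrinsics"],1).tolist(),c["dist"],np.round(c["T"],3).tolist())
print(camera_info("wrist"), get_time(), get_ee_rot(), get_grip_width())
E
```

```text
top [[470.9, 0.0, 256.2], [0.0, 470.9, 191.1], [0.0, 0.0, 1.0]] [-0.1113759  0.         0.         0.         0.       ] [[0.023, 0.998, -0.053, 0.45], [-1.0, 0.024, 0.01, -0.028], [0.011, 0.053, 0.999, 1.422], [0.0, 0.0, 0.0, 1.0]]
scene [[472.5, 0.0, 257.2], [0.0, 472.5, 195.2], [0.0, 0.0, 1.0]] [0.00585837 0.         0.         0.         0.        ] [[-0.612, -0.63, 0.477, 1.125], [0.79, -0.481, 0.379, 0.467], [-0.009, 0.609, 0.793, 1.035], [0.0, 0.0, 0.0, 1.0]]
{'intrinsics': array([[287.56086298,   0.        , 256.43234184],
       [  0.        , 287.56086298, 191.91281272],
       [  0.        ,   0.        ,   1.        ]]), 'dist': array([-0.06611997,  0.        ,  0.        ,  0.        ,  0.        ]), 'tool_from_camera': array([[ 9.99999508e-01, -5.52288271e-04, -8.23504518e-04,
        -1.58551167e-05],
       [-7.66673594e-04, -9.57347656e-01, -2.88937497e-01,
        -7.88391772e-02],
       [-6.28803329e-04,  2.88937987e-01, -9.57347609e-01,
        -1.99166178e-01],
       [ 0.00000000e+00,  0.00000000e+00,  0.00000000e+00,
         1.00000000e+00]])} 0.1 [ 3.69475559e-04  8.39478456e-01  5.43392516e-01 -5.98129549e-04] 1.003649015007815
```

View pics/top0.png

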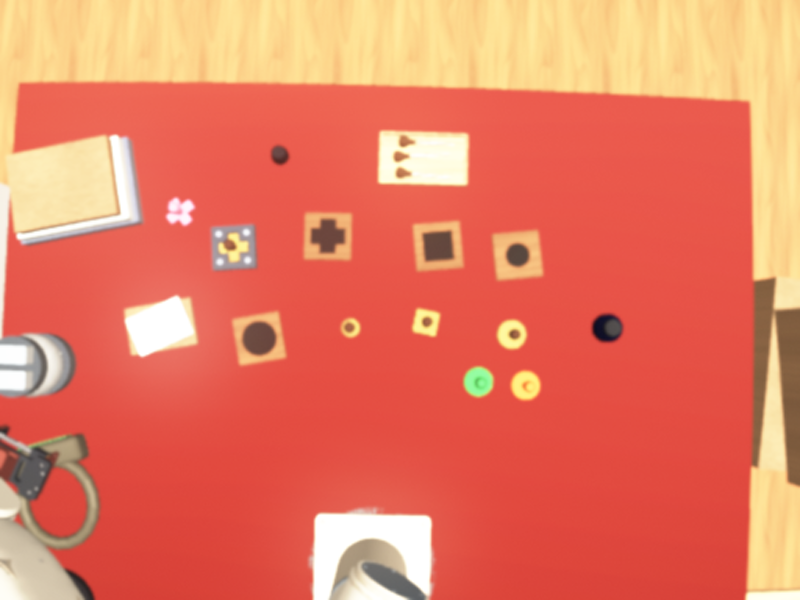

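View pics/scene0.png

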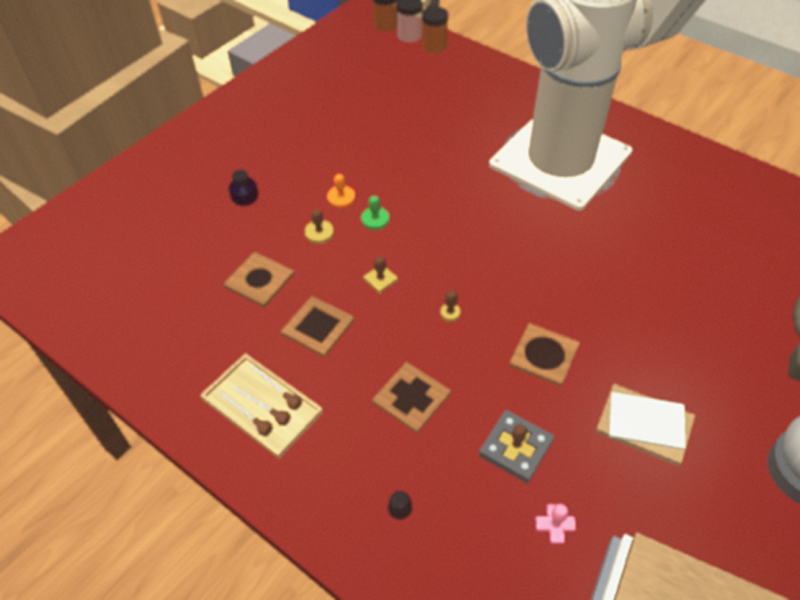

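The top view (800 px scale) shows these positions:
- **Seals:** small round (350,327), square (427,322), large round (512,334), cross in block (233,246).
- **Stands:** large (259,338), cross (328,236), square (438,246), small (517,254).
- **Bottle:** (607,328).

Next I'll enlarge both views to get subpixel readings.

```bash
python3 - <<'E'
import cv2
im=cv2.imread("top_raw.png"); c=im[130:230,120:360]
cv2.imwrite("pics/topA.png",cv2.resize(c[:, :120],None,fx=6.5,fy=6,interpolation=cv2.INTER_CUBIC)) if 0 else None
for k,x0 in (("A",125),("B",255)):
    o=cv2.resize(im[130:230,x0:x0+130 if k=="A" else x0+100],None,fx=6,fy=6,interpolation=cv2.INTER_CUBIC)
    cv2.imwrite(f"pics/top{k}.png",o)
E
```

```text
(no output)
```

View pics/topA.png

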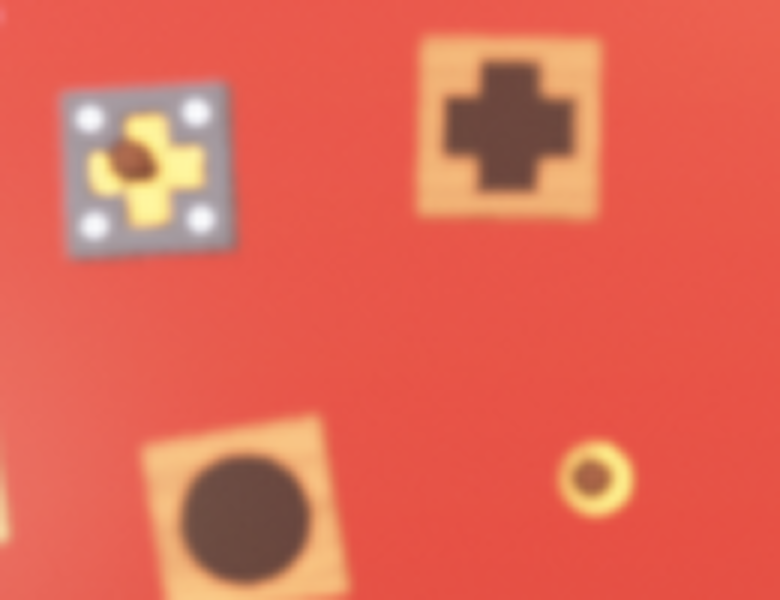

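View pics/topB.png

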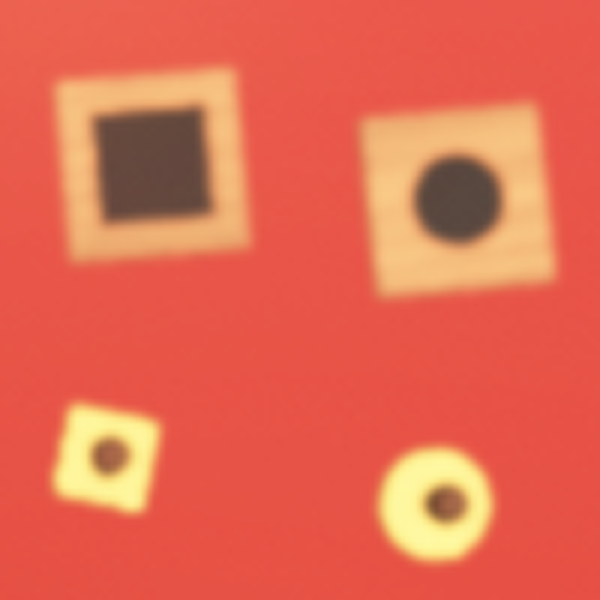

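Crop A shows the block (corners 62,92 / 227,82 / 237,248 / 70,258), the cross stand, the large stand and the small seal. Crop B shows the square and small stands, plus the square and large seals. I'll convert these to world positions and check them against the given sizes and the scene camera.

```bash
cat > geo.py <<'E'
import numpy as np, cv2
from station import camera_info
F=np.diag([1.,-1,-1])
def ray(K,d,T,px,z):
    n=cv2.undistortPoints(np.array(px,float).reshape(-1,1,2),K,d).reshape(-1,2)
    r=(np.c_[n,np.ones(len(n))]@F)@T[:3,:3].T; o=T[:3,3]
    return (o+r*((z-o[2])/r[:,2])[:,None])[:,:2]
def cam(name,px,z):
    c=camera_info(name); return ray(c["intrinsics"],c["dist"],c["T"],px,z)
def proj(name,P):
    c=camera_info(name); q=(np.atleast_2d(P)-c["T"][:3,3])@c["T"][:3,:3]@F
    return cv2.projectPoints(q,np.zeros(3),np.zeros(3),c["intrinsics"],c["dist"])[0].reshape(-1,2)
E
python3 - <<'E'
from geo import *
A,B=(125,130),(255,130)
# name: off, z, points ('c' centre list of 1, else corners TL,TR,BR,BL)
D=dict(block=(A,.018,[(62,92),(227,82),(237,248),(70,258)]),
crosshead=(A,.016,[(90,173),(146,116),(205,167),(150,226)]), crossknob=(A,.055,[(130,160)]),
st_cross=(A,.010,[(421,38),(602,40),(598,217),(415,214)]), st_cross_rec=(A,.008,[(510,127)]),
st_large=(A,.010,[(142,445),(320,413),(350,590)]), st_large_rec=(A,.0075,[(245,519)]),
small=(A,.010,[(596,479)]), smallknob=(A,.05,[(592,477)]),
st_square=(B,.010,[(55,83),(236,68),(250,246),(71,262)]),
st_small=(B,.010,[(360,120),(538,102),(556,279),(379,296)]), st_small_rec=(B,.0075,[(458,199)]),
square=(B,.010,[(71,402),(161,422),(142,513),(53,493)]), squareknob=(B,.05,[(109,456)]),
large=(B,.010,[(436,504)]), largeknob=(B,.05,[(446,504)]))
for k,(o,z,p) in D.items():
    w=cam("top",(np.array(p)+.5)/6-.5+o,z); s=""
    if len(p)>2:
        s=np.round(np.linalg.norm(np.diff(w,axis=0),axis=1)*1e3,1)
        d=w[1]-w[0]; s=f"{s} yaw_edge(deg) {np.degrees(np.arctan2(d[1],d[0]))+90:.1f}"
        if k=="crosshead": d=w[2]-w[0]; s+=f" arm LR yaw {np.degrees(np.arctan2(d[1],d[0]))+90:.1f}"
    m=w.mean(0) if len(p)!=3 else (w[0]+w[2])/2
    print(k,np.round(m,4),"scene800:",np.round(proj("scene",[*m,z])[0]*800/512,0),s)
E
```

```text
block [0.6165 0.2817] scene800: [517. 444.] [83.8 83.9 84.4] yaw_edge(deg) 4.6
crosshead [0.6164 0.2827] scene800: [517. 445.] [40.1 39.8 40.4] yaw_edge(deg) 47.2 arm LR yaw 4.2
crossknob [0.6168 0.283 ] scene800: [520. 433.] 
st_cross [0.6432 0.1021] scene800: [412. 396.] [91.4 89.7 92. ] yaw_edge(deg) 0.7
st_cross_rec [0.6435 0.1017] scene800: [411. 397.] 
st_large [0.4438 0.2284] scene800: [545. 354.] [91.1 89.8] yaw_edge(deg) 11.6
st_large_rec [0.443  0.2291] scene800: [545. 354.] 
small [0.4673 0.0534] scene800: [451. 312.] 
smallknob [0.4678 0.0531] scene800: [452. 297.] 
st_square [ 0.6294 -0.1118] scene800: [318. 325.] [91.8 90.5 90.4] yaw_edge(deg) 6.3
st_small [ 0.616  -0.2665] scene800: [259. 278.] [91.3 90.3 90.4] yaw_edge(deg) 7.4
st_small_rec [ 0.6163 -0.2666] scene800: [259. 279.] 
square [ 0.4815 -0.0916] scene800: [381. 278.] [46.2 46.5 45.6] yaw_edge(deg) -11.2
squareknob [ 0.4814 -0.0908] scene800: [380. 263.] 
large [ 0.462  -0.2574] scene800: [319. 231.] 
largeknob [ 0.4618 -0.2558] scene800: [318. 216.]
```

Top and scene views agree to about 1–2 mm, and the edge lengths match the given sizes. I'll start with the small round seal and check the grasp and placing.

```bash
cat > job.py <<'E'
import numpy as np
from station import *
def q(deg): a=np.radians(deg)/2; return [0,np.cos(a),np.sin(a),0]
H=0.13
def pick(xy,yaw,base=0.0,lift=None):
    command_gripper(0.5)
    move_pose([*xy,H],q(yaw)); movel([*xy,0.026+base],v=0.12)
    print("t",get_time(),"tcp",np.round(get_tcp_pos(),4))
    command_gripper(0.0); print("width mm",get_grip_width()*88)
    if lift: movel([*xy,0.026+base+lift],v=0.03)
    movel([*xy,H],v=0.15); print("held mm",get_grip_width()*88,"F",np.round(get_ft_force(),1))
def place(xy,yaw):
    move_pose([*xy,H],q(yaw)); movel([*xy,0.036],v=0.15); wait(0.2)
    hit=movel([*xy,0.0295],v=0.015,until_force=5)
    print("touch",hit,np.round(get_tcp_pos(),4))
    command_gripper(0.4); movel([*xy,H],v=0.15); print("t",get_time())
E
python3 - <<'E'
from job import *
import cv2
pick((.4675,.0533),0)
place((.6162,-.2666),0)
im=read_camera("wrist"); cv2.imwrite("pics/w1.png",im[:,:,::-1])
E
```

```text
t 3.9667 tcp [0.468  0.0534 0.0264]
width mm 0.41193925544420734
held mm 0.27289481629566453 F [-0.2 -1.5  0.3]
touch False [ 0.6161 -0.2666  0.0294]
t 10.0167
```

View pics/w1.png

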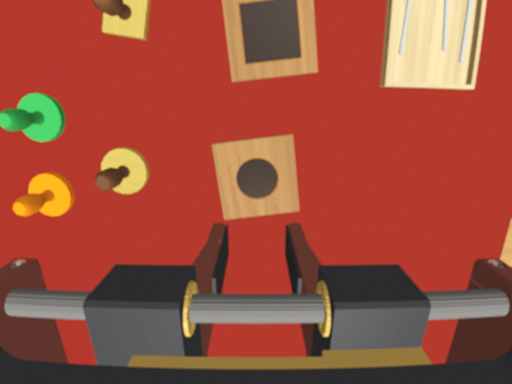

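The jaws closed on nothing (width 0.4 mm) and the stand is empty. I'll find where the seal is and check whether the tool is where I think it is.

```bash
python3 - <<'E'
from job import *; from geo import *
from scipy.spatial.transform import Rotation as R
c=camera_info("wrist"); T=np.eye(4); w,x,y,z=get_ee_rot(); T[:3,:3]=R.from_quat([x,y,z,w]).as_matrix(); T[:3,3]=get_tcp_pos()
Tc=T@c["tool_from_camera"]
print(get_ee_rot(),T[:3,3])
print("recess by wrist",ray(c["intrinsics"],c["dist"],Tc,[(257.5,178)],.0075), "large seal",ray(c["intrinsics"],c["dist"],Tc,[(124,171)],.01))
im=read_camera("top"); cv2.imwrite("top_raw1.png",im[:,:,::-1])
o=cv2.resize(im[190:230,200:280,::-1],None,fx=5,fy=5,interpolation=cv2.INTER_CUBIC)
s=read_camera("scene"); o2=cv2.resize(s[170:220,250:330,::-1],None,fx=5,fy=5,interpolation=cv2.INTER_CUBIC)
cv2.imwrite("pics/t2.png",np.vstack([o,o2]))
E
```

```text
[-4.33042887e-04  9.99999421e-01  9.52107146e-06 -9.84791812e-04] [ 0.61531507 -0.26620715  0.12870489]
recess by wrist [[ 0.61701261 -0.26673356]] large seal [[ 0.46381852 -0.25780212]]
```

View pics/t2.png

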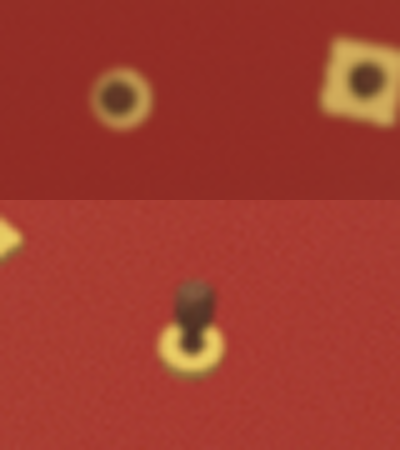

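The seal hasn't moved (same pixel as before), so the fingers closed above it. In the wrist picture the fingertips sit at v≈225 with a gap of about 59 px at 35 mm opening. That puts them at a depth of about 0.17 m, roughly 40 mm nearer the camera than the nominal 0.213 m. I'll measure the true tip height by touching the bare bench with shut fingers.

```bash
python3 - <<'E'
from job import *; import cv2
command_gripper(0.0); print(get_grip_width())
a=read_camera("wrist")
p=(.54,-.19); move_pose([*p,.07],q(0)); wait(.2)
print(movel([*p,0.0],v=.05,until_force=5), np.round(get_tcp_pos(),4), np.round(get_ft_force(),1))
b=read_camera("wrist")
print(get_time())
cv2.imwrite("pics/w3.png",np.vstack([a[190:384,:, ::-1],b[190:384,:,::-1]]))
movel([*p,.07]); 
E
```

```text
0.00846902933782072
False [ 5.403e-01 -1.901e-01  3.000e-04] [-0.1 -0.4  0.2]
13.2583
```

View pics/w3.png

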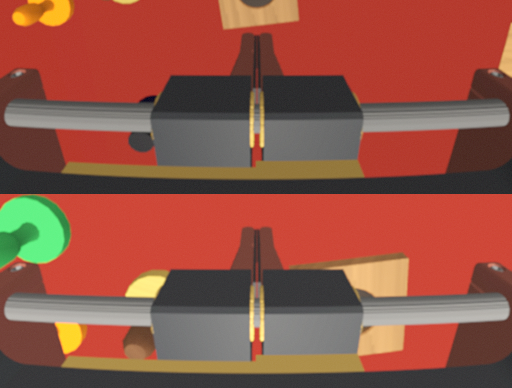

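Even at TCP z = 0.0003 the shut fingers don't touch, so the tips really do sit short of the stated TCP. I'll probe lower at a clear spot.

```bash
python3 - <<'E'
from job import *
p=(.54,.18); move_pose([*p,.03],q(0)); wait(.2)
try: print(movel([*p,-0.05],v=.03,until_force=4))
except MotionError as e: print("ME",e)
print(np.round(get_tcp_pos(),4), np.round(get_ft_force(),1),get_time())
movel([*p,.07])
E
```

```text
True
[ 0.5399  0.18   -0.0369] [-1.1 -1.3  5.9] 17.425
```

Contact came at TCP z = −0.037, so the real fingertips are about 36.5 mm behind the nominal TCP, which agrees with the picture. I'll add that offset and retry the small seal.

```bash
sed -i 's/^def q/OFF=-0.0365\n_movel,_mp=movel,move_pose\ndef movel(p,**k): return _movel([p[0],p[1],p[2]+OFF],**k)\ndef move_pose(p,o): return _mp([p[0],p[1],p[2]+OFF],o)\ndef q/' job.py
python3 - <<'E'
from job import *
pick((.4675,.0533),0)
if get_grip_width()*88>8: place((.6162,-.2666),0)
import cv2; im=read_camera("wrist"); cv2.imwrite("pics/w4.png",im[:,:,::-1])
E
```

```text
t 20.775 tcp [ 0.468   0.0535 -0.0101]
width mm 21.23613374190794
held mm 21.671690238671836 F [-0.5  0.7 -1.7]
touch True [ 0.6161 -0.2667 -0.0053]
t 26.05
```

View pics/w4.png

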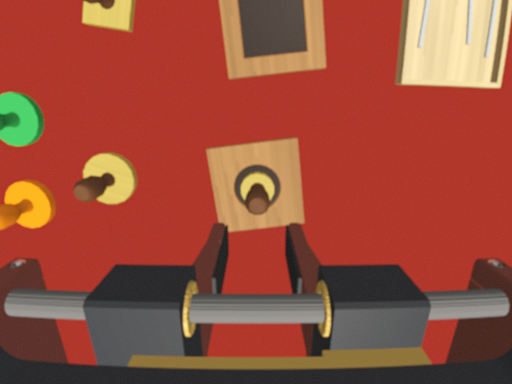

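The grasp was 21 mm wide, contact came at the expected height, and the small seal sits centred and upright in its recess at (257,187). Next the large and square seals, then the cross, drawn up slowly.

```bash
python3 - <<'E'
from job import *
import cv2
def go(a,ya,b,yb,**k):
    pick(a,ya,**k)
    if get_grip_width()*88<8: raise SystemExit("missed")
    place(b,yb)
go((.4625,-.2572),0,(.4434,.2288),0)
go((.4815,-.0912),-11.2,(.6294,-.1118),6.3)
go((.6166,.2825),4.4,(.6433,.1019),0.3,base=.006,lift=.02)
_mp([.40,.40,.15],q(45))
im=read_camera("top"); cv2.imwrite("top_raw2.png",im[:,:,::-1])
o=[cv2.resize(im[130:230,x:x+w,::-1],None,fx=3.2,fy=3,interpolation=cv2.INTER_CUBIC) for x,w in((120,245),)]
s=read_camera("scene"); o.append(cv2.resize(s[130:310,130:375,::-1],(784,300*0+290)))
cv2.imwrite("pics/end.png",np.vstack(o))
cv2.imwrite("scene_raw2.png",s[:,:,::-1])
E
```

```text
t 28.1667 tcp [ 0.4631 -0.2574 -0.01  ]
width mm 21.343949073175022
held mm 21.389636866299593 F [-0.5  0.3 -1.1]
touch True [ 0.4436  0.2289 -0.0053]
t 33.875
t 36.5 tcp [ 0.482  -0.0912 -0.0101]
width mm 21.678220061774674
held mm 21.196719817332948 F [-0.6 -0.  -2.3]
touch True [ 0.6296 -0.1118 -0.0053]
t 41.0917
t 43.9083 tcp [ 0.6173  0.2827 -0.0038]
width mm 21.171434861659442
held mm 21.66557529911899 F [-0.8 -0.6 -3. ]
touch True [ 0.6435  0.1019 -0.0052]
t 49.2417Traceback (most recent call last):
  File "<stdin>", line 10, in <module>
NameError: name '_mp' is not defined
```

```bash
python3 - <<'E'
from job import *
import cv2
move_pose([.40,.40,.19],q(45)); wait(.3)
im=read_camera("top"); s=read_camera("scene")
a=cv2.resize(im[130:235,120:365,::-1],(784,336),interpolation=cv2.INTER_CUBIC)
b=cv2.resize(s[145:310,130:385,::-1],(784,260+0*1) if 0 else (400,259),interpolation=cv2.INTER_CUBIC)
cv2.imwrite("pics/endA.png",a); cv2.imwrite("pics/endB.png",cv2.resize(s[145:310,130:385,::-1],(800,518),interpolation=cv2.INTER_CUBIC))
print(get_time())
E
```

```text
51.0917
```

View pics/endA.png

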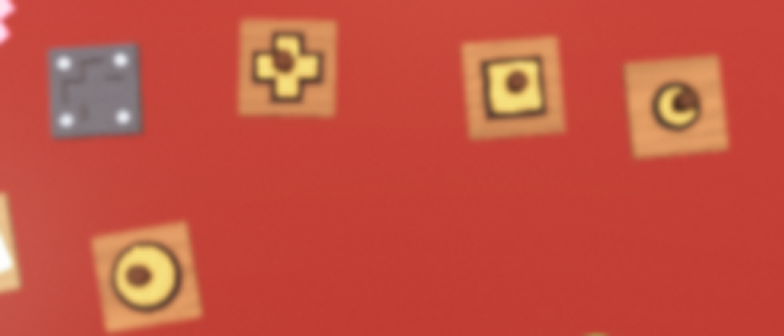

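View pics/endB.png

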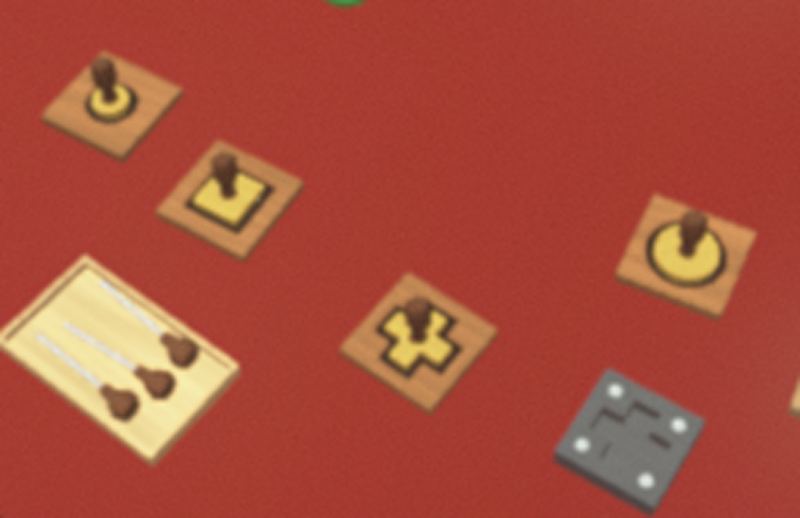

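All four seals stand centred, with an even dark margin inside each recess. The block centre is at raw pixel (150.0,158.4), against (149.9,158.3) at the start. The arm is clear, so I'm handing in.

```bash
python3 -c "
from station import *
print(get_grip_width(),get_ft_force()); job_done(); print(get_time())"
```

```text
0.4020225405192567 [-0.27462219 -0.17112899 -0.63799546]
the job is handed in; nothing more can be done
the job is handed in; nothing more can be done
```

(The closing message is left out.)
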